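# Shut the key box and hold the spring clip open over its tag card

### The arm

A 7-joint arm with a two-finger parallel gripper is mounted at the origin on the work surface. World frame = base frame: x ahead of the robot, y to its left, z up, the work surface at z = 0. Lengths are in m, angles in degrees, forces in N, time in s.
With the tool pointing down it reaches from about 0.425 to 0.875 m from the base axis. Payload 4.7 kg.
Tool frame: the origin (TCP) lies midway between the tips of the shut fingers; the grasp point (between the pads) lies 19 mm behind it (env.grip_depth is the distance from the TCP to the grasp point, in m); z points along the fingers, y is the line along which they close (so a half turn about z gives the same grasp; the last joint's range is limited). The gripper opens to 87 mm and grips with 3 to 60 N. Pads are 19 mm wide; open, the fingers measure 117 mm over their backs; the gripper's body (75 mm by 190 mm) begins 51 mm behind the grasp point.
Start: joints at [-73.849, 18.392, -4.016, 83.108, 1.295, 78.541, -3.26], TCP at [0.172, 0.627, 0.223] pointing down, gripper open.
Joint ranges: [-163.93, 163.93], [-17.29, 119.83], [-79.2, 71.16], [3.27, 140.29], [-89.18, 269.18], [5.43, 117.66], [-154.24, 154.24]. Speed limits (degrees/s): [147.25, 147.25, 180, 180, 180, 180, 180].

### API

Orientations are given as [roll, pitch, yaw] about the fixed x, y, z axes, in that order (R = Rz(yaw) Ry(pitch) Rx(roll)).
In Python, from cell import get_obs, optics, env, nets gives the robot as it stands.
- The arm moves only by the shell command python3 -m creep 'ROWS' [FORCE]. ROWS is JSON, a list of rows, each an object of numbers: "wx", "wy", "wz": the turn, a rotation vector about the tool's x, y, z in degrees; "tx", "ty", "tz": the shift along the tool's x, y, z in mm; "gripper": the opening, from -1 (shut) to 1 (fully open). A call has 1 to 5 rows; each row is the pose to reach, as a shift and turn from the pose commanded when the call began, along the tool's axes at that moment; what a row does not reach only later rows make up. A row lasts 1/12 s, in which the tool goes at most 41.7 mm and 7.16 degrees, less where a joint would pass 70% of its speed; a pose out of reach is approached as far as the arm can. A call with a gripper value outside its range is refused whole. The fingers move at their own pace and stop on an object; FORCE is the grip in N (left out, the last holds). Time passes only in rows, so rows that repeat a pose let the fingers close. It gives the time, the measured TCP pose, the force, the opening and the grip force at its end, in the units of the state.
- get_obs(): the state, without advancing time (a new reading comes with each control period).
- optics.read_camera(name): name is "side" or "top"; returns (picture, depth): 480x640x3 uint8, red, green, blue; 480x640 float32, m along the optical axis (not along the pixel's ray), 0 where there is no reading.
- optics.camera_info(name): a dict with "fovy" (degrees; the focal length in pixels is half the picture's height over the tangent of half this angle, whatever the lens; pixels are square), "cx", "cy" (the principal point, pixels), "R" (3x3) and "t" (3): a world point X has camera coordinates R X + t. Camera axes: x right, y down, z forward; pixel columns grow to the right and rows downward; lengths in m; the calibration is good to about 2 mm. A picture is of the moment at which its call begins. camera_info takes no time and is no camera call.
- env.sign_off(): hands the job in; it is judged then, once.
Trained networks look in the newest picture that a camera, given by its name, has taken for a name from the list of things; names that differ only in an ending like _2 or _b are one class to them, and where a whole thing is asked for, a point or a joint stands for the part that bears it (a point fixed in the world has none). Each returns a list of dicts, best first, with "confidence" (0 to 1); they miss things now and then, are a little off and sometimes report something else, mostly with a low value. They report only what shows in the picture. A call takes as long as a camera call. They do not tell look-alikes from the thing itself.
- nets.look_for(query, camera): "point" ([x, y, z] in m, in world coordinates, good to about 4 mm: the middle of the surface that is visible of it).
- nets.place_of(query, camera): "point" ([x, y, z] in m, in world coordinates, good to about 4 mm: a listed point, or the origin of a listed thing).
The state is a dict: "time_s": time; "qpos": joint angles; "joint_velocities": joint speeds; "effort": joint torques, N m; "tool_pos": TCP position; "tool_rot": TCP orientation; "force": force on the tool from outside, world axes, zero at the start; "wrist_torque": the same for the moment, N m; "grip_width": finger opening in m; "grasp_force": force on a finger pad.
Only numpy, scipy, OpenCV 4.12 (cv2) and the standard library are available. Lean on these libraries where they do the work, as an engineer would, in place of code of your own. Each camera call takes 0.05 s, during which the arm holds its last target. There are 200 camera calls.

### The job

The spare key fob is loaded, so swing the aluminium box's lid fully shut, which brings the white tag card on the lid upright right behind the box's metal lip. Then pick up the spring clip by its two handles, squeeze it well open, and bring the gaping jaws around the edge of the card and lip, one jaw on either side with the card well between them, not touching the box, lip or card. Finish like that, still squeezing and holding the clip open in the air around the card (do not let it close or let go), and leave the other things on the shelf where they are.

Things in the scene. Friction and masses are not known exactly. Their poses are not given: they have to be found in the camera images.
- box: Aluminium box fixed to the shelf, 100 (x) x 170 (y) x 55 mm high, walls 3 mm, a black key fob inside. Origin: centre of its underside; x points from its front to the hinge at its rear, z up. A flat aluminium lip, 54 mm wide and 2 mm thick, stands on the middle of the front wall (50 to 52 mm in front of the origin), its top 95 mm above the shelf.
- lid (a joint): Lid angle in rad: 0 fully shut (level), grows as it opens; starts at 1.15 to 1.5, swung up and back about the rear hinge. Stiff hinge (0.14 N m friction): it stays where it is left. Aluminium plate, 170 mm wide, 4 mm thick, reaching 99 mm from the hinge axis; shut, its underside is 55 mm and its top (outer face) 59 mm above the shelf.
- lid_hinge (a point): Middle of the lid's hinge axis, on the rear rim of the box, 50 mm behind the box's origin and 55 mm above the shelf; the axis is the box's y axis.
- lid_front (a point): Foot of the white plastic tag card: on the lid's outer face, mid-width, 97 mm from the hinge axis; moves with the lid. The card, 54 mm wide and 2 mm thick, stands at right angles to the lid, 36 mm out from its outer face. A steel channel 60 mm wide, 8 mm high, backs its foot (86 to 96 mm from the axis). Beside the channel the outer face is bare, 55 mm on either side.
- stack_top (a point): Fixed to the box, axes as the box's: 49.5 mm in front of its origin, 95 mm above the shelf, the middle of the top edge of lip and shut card. With the lid shut these stand face to face 1 mm apart: together 5 mm thick along x (2.5 mm either side of this point), 54 mm wide along y (27 either side), rising 36 mm above the lid's top.
- clip: Steel spring clip like a big clothes-peg, lying on its side, 95 mm long, 22 mm high, about 55 g: two 4 mm thick levers on an upright pivot barrel 12 mm across. Origin: on the pivot axis at the underside; z up. x points along the middle line to the jaw tips, 48 mm ahead; the handles end 47 mm behind. The frame is fixed to lever A (+y side).
- clip_handle (a point): On the closed clip's middle line between the two handles, 30 mm behind the pivot, 11 mm above the underside: the place to squeeze, along the clip's y. Closed, the handles splay, 34 mm over their outsides here and 42 mm at their ends; squeezed until they stop they are parallel, about 20 mm over their outsides. Fixed to lever A.
- clip_jaw (a joint): Opening angle between the clip's levers, rad: 0 closed, 0.45 fully open (hard stop), the jaw tips then gaping about 23 mm, and 18 mm at 20 mm behind the tips. The spring needs about 3 N on each handle to start and 7 N to hold it fully open, and shuts it when released. Under 0.3 is not well open.
- jaw_tip_a (a point): Inner side of the tip of lever A's jaw, 47 mm ahead of the pivot, at mid-height (11 mm above the underside).
- jaw_tip_b (a point): Inner side of the tip of lever B's jaw (the -y side), likewise.
- power_bank: Bystander: grey plastic power bank, 130 (x) x 62 (y) x 16 mm, lying flat. Origin: centre of its underside.
- key_bowl: Bystander: stainless steel key bowl, 110 mm across, 45 mm high. Origin: centre of its underside.
- charging_pad: Bystander: matte black round charging pad, 100 mm across, 9 mm high. Origin: centre of its underside.
- catch_all: Bystander: sage ceramic catch-all tray, 110 (x) x 160 (y) x 24 mm. Origin: centre of its underside.
- glasses_case: Bystander: dark wooden glasses case, 60 (x) x 155 (y) x 42 mm. Origin: centre of its underside.
- gel_bottle: Bystander: small clear bottle of hand gel with a black cap, 48 mm across, 110 mm high, standing. Origin: centre of its underside.
Things that resemble listed ones, but are neither listed nor needed, are in the scene too. Of the things like the clip, leave any that is purple; of the rest the smaller one is meant.

How it is judged:
By the outcome, as a careful person would: the job done as asked, in the order asked, and still so for the second after the job is handed in, while the arm keeps its last pose, push and grip.
It also fails if it takes over 51 s, if anything falls off the work surface, if the arm or the gripper's body presses on something with over 40 N, if the wrist force passes 120 N, or if a joint passes its speed limit or range.

## Working session

There is one attempt and no reset: what is moved stays moved. The work goes in short steps, Python scripts to look and compute and a shell command to move; the robot and the scene stay as the last step left them, time stands still between calls to the robot, and variables do not carry over. Pictures are saved under pics/ and viewed, at most 10 in all, crops included, and the job is handed in when it is done.

```bash
ls; mkdir -p pics
cat > h.py <<'E'
import numpy as np,cv2
from cell import get_obs,optics,env,nets
def shot(cam,name=None):
    im,d=optics.read_camera(cam)
    if name: cv2.imwrite(f'pics/{name}.png',im[:,:,::-1])
    return im,d
def cal(cam):
    c=optics.camera_info(cam);f=240/np.tan(np.radians(c['fovy'])/2)
    return c,f,np.array(c['R']),np.array(c['t'])
def px(cam,X):
    c,f,R,t=cal(cam);p=R@np.array(X)+t
    return [round(float(f*p[0]/p[2]+c['cx']),1),round(float(f*p[1]/p[2]+c['cy']),1)]
def cloud(cam,d):
    c,f,R,t=cal(cam);v,u=np.mgrid[:480,:640]
    P=np.stack([(u-c['cx'])/f*d,(v-c['cy'])/f*d,d],-1)
    return (P-t)@R
E
python3 - <<'E'
from h import *
for c in ('top','side'):
    im,d=shot(c,c+'0')
    print(c,optics.camera_info(c))
    for q in ('clip','clip_handle','jaw_tip_a','box','lid_front','lid_hinge','stack_top'):
        print(q,[(np.round(r['point'],3).tolist(),round(r['confidence'],2),px(c,r['point'])) for r in nets.place_of(q,c)])
print(get_obs())
E
```

```text
pics
top {'fovy': 52.099954794687534, 'cx': 318.2097520848385, 'cy': 233.96073707859313, 'R': array([[ 0.01446775, -0.99988748, -0.00396336],
       [-0.9957493 , -0.01404705, -0.09102752],
       [ 0.09096161,  0.00526348, -0.99584049]]), 't': array([-0.02709834,  0.56715019,  1.23025142])}
clip [([0.377, -0.245, 0.001], 0.61, [405.0, 310.0]), ([0.504, -0.15, 0.003], 0.5, [368.6, 259.9]), ([0.555, -0.283, -0.0], 0.44, [419.6, 241.0])]
clip_handle [([0.532, -0.265, 0.013], 0.76, [413.4, 249.6]), ([0.342, -0.209, 0.017], 0.56, [391.9, 323.9]), ([0.47, -0.155, 0.012], 0.46, [370.7, 273.2])]
jaw_tip_a [([0.594, -0.308, 0.008], 0.74, [429.5, 226.1]), ([0.417, -0.291, 0.013], 0.71, [423.9, 294.5]), ([0.556, -0.143, 0.009], 0.61, [366.1, 239.8]), ([0.594, -0.309, 0.01], 0.56, [430.2, 226.1]), ([0.418, -0.288, 0.015], 0.48, [422.7, 294.2]), ([0.545, -0.151, 0.012], 0.42, [369.3, 243.9])]
box [([0.52, 0.155, -0.0], 0.8, [251.0, 252.1])]
lid_front [([0.546, 0.152, 0.147], 0.81, [243.9, 237.4])]
lid_hinge [([0.572, 0.143, 0.053], 0.66, [253.5, 230.2]), ([0.752, 0.021, -0.0], 0.56, [304.1, 165.
[... 1379 characters left out ...]
0.8, 'qpos': array([-73.84773912,  18.39160971,  -4.01544846,  83.1068458 ,
         1.29375333,  78.54179338,  -3.26026866]), 'joint_velocities': array([-0.07332365, -0.07242304, -0.01868172, -0.06443025,  0.01312094,
        0.08546971,  0.03409404]), 'effort': array([-3.23303266e-04, -4.91044378e+01, -4.03104248e-01, -3.12756300e+01,
       -6.37072278e-02,  3.34852352e-02,  8.76670043e-06]), 'tool_pos': array([0.17203639, 0.6268415 , 0.22259618]), 'tool_rot': array([1.79995188e+02, 1.73404928e-03, 1.64655385e+02]), 'force': array([-0.37673745,  0.21268737,  0.59612239]), 'wrist_torque': array([ 0.01767966, -0.04714124, -0.01123853]), 'grasp_force': 0.0, 'grip_width': 0.08744365619002739}
```

Run:
```python
from h import *
a=cv2.imread('pics/top0.png');b=cv2.imread('pics/side0.png')
cv2.imwrite('pics/cropclip.png',np.hstack([cv2.resize(a[210:350,340:460],(480,560),interpolation=cv2.INTER_CUBIC),cv2.resize(b[285:385,225:390],None,fx=1.93,fy=1.93)[:560] if 0 else cv2.resize(b[285:385,225:390],(320,194)).repeat(1,0) if 0 else cv2.copyMakeBorder(cv2.resize(b[285:385,225:390],(320,194)),0,366,0,0,cv2.BORDER_CONSTANT)]))
```

```text
(no output)
```

View pics/top0.png

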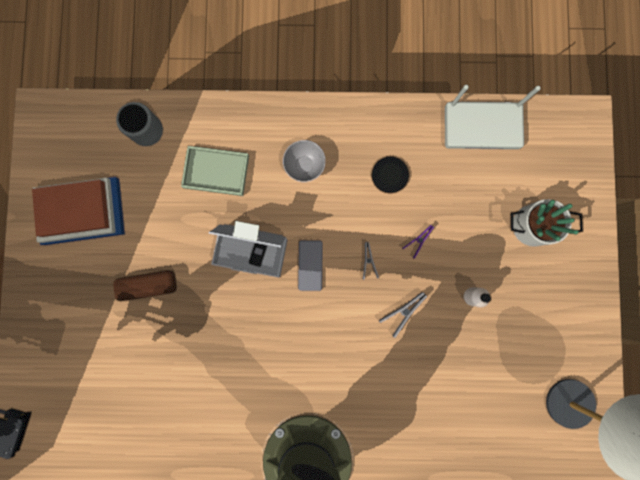

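View pics/side0.png

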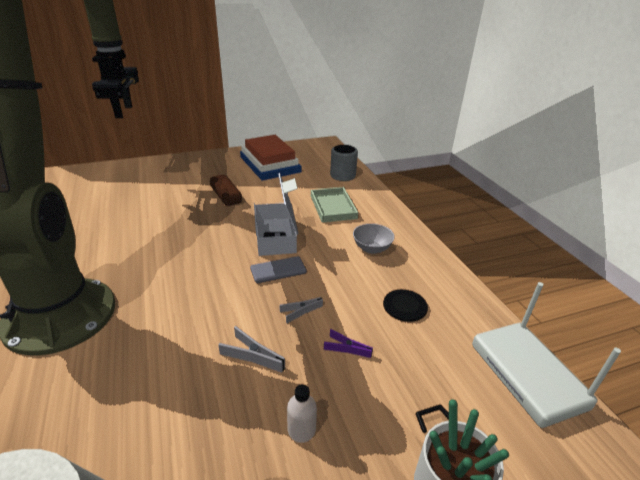

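View pics/cropclip.png

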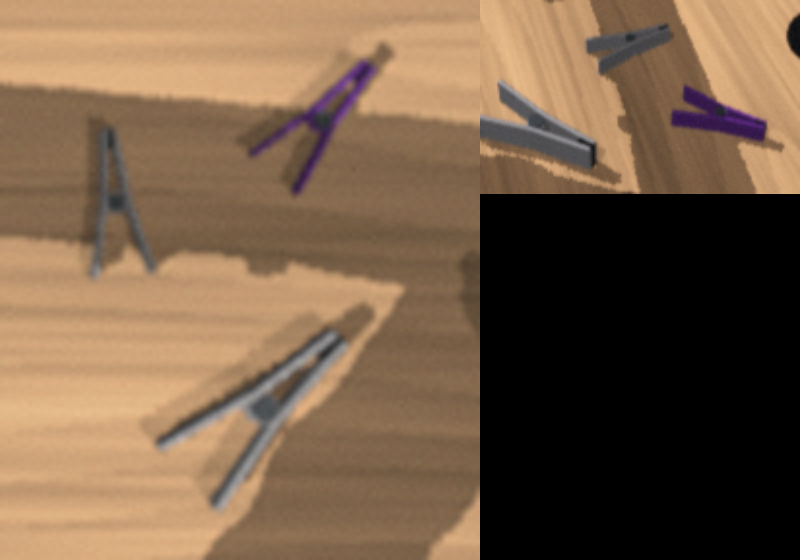

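The three clips: purple (418,240), to be left alone; large grey (405,312); small grey (369,258). The small grey one is meant, as it isn't purple and is the smaller of the other two. It is confirmed in the crop. It points roughly along world +x. The box is at (251,252), with its lid open and leaning slightly forward.

```bash
cat >> h.py <<'E'
def go(x,y,z,yaw=None):
    "tool-axis shift (mm) and turn for a tool-down target"
    o=get_obs();p=o['tool_pos'];a=np.radians(o['tool_rot'][2])
    D=(np.array([x,y,z])-p)*1000;t=[D[0]*np.cos(a)+D[1]*np.sin(a),D[0]*np.sin(a)-D[1]*np.cos(a),-D[2]]
    print('shift',np.round(t,1),'wz',None if yaw is None else round((o['tool_rot'][2]-yaw+180)%360-180,1))
def bx(b,yaw,x,y,z):
    a=np.radians(yaw);return b[0]+x*np.cos(a)-y*np.sin(a),b[1]+x*np.sin(a)+y*np.cos(a),z
E
python3 - <<'E'
from h import *
for c in ('top','side'):
    im,d=shot(c);P=cloud(c,d)
    def sel(x0,x1,y0,y1,z0,z1):
        m=(P[...,0]>x0)&(P[...,0]<x1)&(P[...,1]>y0)&(P[...,1]<y1)&(P[...,2]>z0)&(P[...,2]<z1)&(d>0);return P[m]
    def fit(n,Q,k=2):
        if len(Q)<5: print(c,n,len(Q));return
        m=Q.mean(0);w,v=np.linalg.eigh(np.cov((Q-m)[:,:k].T));a=np.degrees(np.arctan2(v[1,-1],v[0,-1]))
        print(c,n,len(Q),m.round(4),'dir',a.round(1),'ext',np.round(2*np.sqrt(3*w)*1000,1))
    fit('lip',sel(.43,.5,.10,.22,.075,.105))
    L=sel(.5,.6,.05,.25,.08,.16);fit('lid',L)
    if len(L):
        u,s,vt=np.linalg.svd(L-L.mean(0));print('normal',vt[2].round(3))
    fit('frontrim',sel(.42,.5,.05,.26,.045,.06))
    Q=sel(.43,.57,-.19,-.11,.013,.03);fit('clip',Q)
    for x in np.arange(.44,.57,.01):
        q=Q[abs(Q[:,0]-x)<.005]
        if len(q): print(round(x,2),len(q),q[:,1].min().round(4),q[:,1].max().round(4))
E
```

```text
top lip 22 [0.471  0.1622 0.0936] dir 80.2 ext [ 2.2 58.1]
top lid 786 [0.5548 0.1453 0.1365] dir 80.0 ext [ 31.5 157.3]
normal [-0.978  0.176 -0.11 ]
top frontrim 114 [0.4763 0.1475 0.0549] dir 84.5 ext [ 32.4 208.7]
top clip 167 [ 0.505  -0.149   0.0213] dir -172.1 ext [33.3 88.3]
0.46 11 -0.1728 -0.1345
0.47 14 -0.1722 -0.1369
0.48 15 -0.1679 -0.137
0.49 14 -0.1651 -0.1374
0.5 29 -0.1622 -0.139
0.51 26 -0.1578 -0.1396
0.52 16 -0.1548 -0.1392
0.53 15 -0.1544 -0.1392
0.54 17 -0.1519 -0.1388
0.55 10 -0.1493 -0.1394
side lip 15 [0.4667 0.1529 0.0889] dir 79.9 ext [ 2.  65.3]
side lid 330 [0.5499 0.1259 0.1375] dir 77.8 ext [ 35.2 138.2]
normal [-0.974  0.222 -0.047]
side frontrim 113 [0.4759 0.118  0.051 ] dir 86.2 ext [ 44.5 216.3]
side clip 286 [ 0.4988 -0.1529  0.0181] dir -174.2 ext [36.5 91.4]
0.45 3 -0.1412 -0.1384
0.46 34 -0.1774 -0.1378
0.47 28 -0.1745 -0.1391
0.48 34 -0.1714 -0.1382
0.49 31 -0.168 -0.14
0.5 39 -0.1651 -0.1425
0.51 28 -0.1613 -0.1417
0.52 31 -0.1599 -0.1432
0.53 27 -0.1556 -0.1401
0.54 24 -0.1554 -0.1415
0.55 7 -0.1524 -0.1417
```

Run:
```python
from h import *
b=(.5202,.1541)
go(*bx(b,-10,85,57,.222),170); go(*bx(b,-10,85,57,.115),170)
```

```text
shift [-7.97824e+04  6.43053e+04  6.00000e-01] wz -5.3
shift [-79782.4  64305.3    107.6] wz -5.3
```

```bash
sed -i "s/a=np.radians(yaw);return b/x,y,a=x\/1e3,y\/1e3,np.radians(yaw);return b/" h.py
python3 - <<'E'
from h import *
b=(.5202,.1541)
go(*bx(b,-10,85,57,.222),170); go(*bx(b,-10,85,57,.115),170)
E
```

```text
shift [-540.2 -299.1    0.6] wz -5.3
shift [-540.2 -299.1  107.6] wz -5.3
```

```bash
python3 -m creep '[{"tx":-540,"ty":-299,"wz":-5.3,"gripper":-1},{"tx":-540,"ty":-299,"wz":-5.3,"gripper":-1},{"tx":-540,"ty":-299,"wz":-5.3,"gripper":-1},{"tx":-540,"ty":-299,"wz":-5.3,"gripper":-1},{"tx":-540,"ty":-299,"wz":-5.3,"gripper":-1}]' 20; python3 -c "
from h import *
b=(.5202,.1541)
go(*bx(b,-10,85,57,.222),170)"
```

```text
shift [-540.2 -299.1    0.6] wz -5.3validation failed for argument at $[0]...
```

```bash
python3 -m creep '[{"wx":0,"wy":0,"wz":-5.3,"tx":-540,"ty":-299,"tz":0,"gripper":-1},{"wx":0,"wy":0,"wz":-5.3,"tx":-540,"ty":-299,"tz":0,"gripper":-1},{"wx":0,"wy":0,"wz":-5.3,"tx":-540,"ty":-299,"tz":0,"gripper":-1},{"wx":0,"wy":0,"wz":-5.3,"tx":-540,"ty":-299,"tz":0,"gripper":-1},{"wx":0,"wy":0,"wz":-5.3,"tx":-540,"ty":-299,"tz":0,"gripper":-1}]' 20; python3 -c "
from h import *
b=(.5202,.1541)
go(*bx(b,-10,85,57,.222),170)"
```

```text
time_s: 1.32
tool_pos: [0.3223, 0.4798, 0.2228]
tool_rot: [180.0, 0.0, 170.0]
force: [0.2, 0.6, 0.5]
grip_width: 0.0618
grasp_force: 0.0
shift [-336.6 -229.2    0.8] wz -0.0
```

```bash
python3 -m creep '[{"wx":0,"wy":0,"wz":0,"tx":-337,"ty":-229,"tz":0,"gripper":-1},{"wx":0,"wy":0,"wz":0,"tx":-337,"ty":-229,"tz":0,"gripper":-1},{"wx":0,"wy":0,"wz":0,"tx":-337,"ty":-229,"tz":0,"gripper":-1},{"wx":0,"wy":0,"wz":0,"tx":-337,"ty":-229,"tz":0,"gripper":-1},{"wx":0,"wy":0,"wz":0,"tx":-337,"ty":-229,"tz":0,"gripper":-1}]' ; python3 -c "
from h import *
b=(.5202,.1541)
go(*bx(b,-10,85,57,.222),170)"
```

```text
time_s: 1.73
tool_pos: [0.4715, 0.3344, 0.223]
tool_rot: [180.0, 0.0, 170.0]
force: [1.6, 0.3, -0.0]
grip_width: 0.0284
grasp_force: 0.0
shift [-164.3 -112.     1. ] wz -0.0
```

```bash
python3 -m creep '[{"wx":0,"wy":0,"wz":0,"tx":-164,"ty":-112,"tz":0,"gripper":-1},{"wx":0,"wy":0,"wz":0,"tx":-164,"ty":-112,"tz":0,"gripper":-1},{"wx":0,"wy":0,"wz":0,"tx":-164,"ty":-112,"tz":0,"gripper":-1},{"wx":0,"wy":0,"wz":0,"tx":-164,"ty":-112,"tz":0,"gripper":-1},{"wx":0,"wy":0,"wz":0,"tx":-164,"ty":-112,"tz":0,"gripper":-1}]' ; python3 -c "
from h import *
b=(.5202,.1541)
go(*bx(b,-10,85,57,.115),170)"
```

```text
time_s: 2.15
tool_pos: [0.6146, 0.1933, 0.2229]
tool_rot: [-179.9, 0.1, 169.8]
force: [0.8, 0.5, 0.4]
grip_width: 0.0016
grasp_force: 0.0
shift [  1.2   2.  107.9] wz -0.2
```

```bash
python3 -m creep '[{"wx":0,"wy":0,"wz":0,"tx":0,"ty":0,"tz":40,"gripper":-1},{"wx":0,"wy":0,"wz":0,"tx":0,"ty":0,"tz":80,"gripper":-1},{"wx":0,"wy":0,"wz":0,"tx":4,"ty":0,"tz":99,"gripper":-1},{"wx":0,"wy":0,"wz":0,"tx":25,"ty":0,"tz":99,"gripper":-1},{"wx":0,"wy":0,"wz":0,"tx":42,"ty":0,"tz":99,"gripper":-1}]' ; python3 -c "
from h import *
b=(.5202,.1541)
go(*bx(b,-10,25.6,57,.116),170);go(*bx(b,-10,-10,57,.059),170)
shot('side','s1');print([(r['point'],r['confidence']) for r in nets.place_of('lid_front','side')])"
```

```text
time_s: 2.57
tool_pos: [0.5693, 0.2035, 0.1209]
tool_rot: [-179.8, -0.2, 169.9]
force: [2.9, -1.1, 0.0]
grip_width: 0.0006
grasp_force: 1.0
shift [14.2 -0.2  4.9] wz -0.1
shift [49.8 -0.2 61.9] wz -0.1
[([0.54, 0.1517, 0.1469], 0.97)]
```

View pics/s1.png

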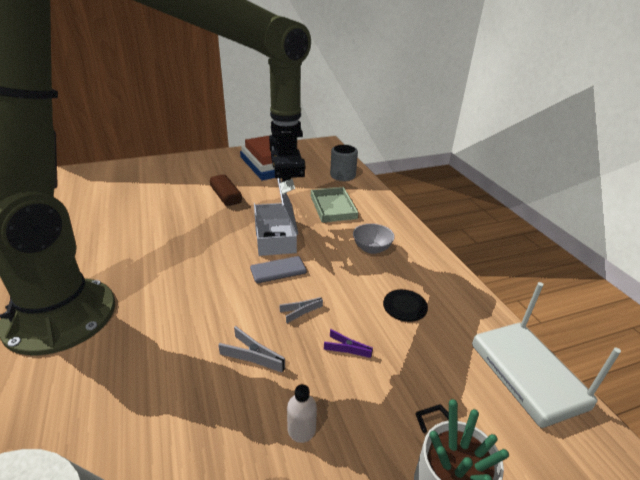

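The gripper is behind the lid at about (288,175) and just touching it. Next I swing the lid down.

```bash
python3 -m creep '[{"wx":0,"wy":0,"wz":0,"tx":14,"ty":0,"tz":6,"gripper":-1},{"wx":0,"wy":0,"wz":0,"tx":28,"ty":0,"tz":16,"gripper":-1},{"wx":0,"wy":0,"wz":0,"tx":39,"ty":0,"tz":29,"gripper":-1},{"wx":0,"wy":0,"wz":0,"tx":46,"ty":0,"tz":44,"gripper":-1},{"wx":0,"wy":0,"wz":0,"tx":50,"ty":0,"tz":56,"gripper":-1}]' ; python3 -c "
from h import *
b=(.5202,.1541)
go(*bx(b,-10,-15,57,.059),170)"
```

```text
time_s: 3.08
tool_pos: [0.5225, 0.2137, 0.0679]
tool_rot: [179.9, 0.1, 170.0]
force: [-0.0, 0.3, 1.1]
grip_width: 0.0004
grasp_force: 0.6
shift [ 6.9 -2.1  8.9] wz -0.0
```

```bash
python3 -m creep '[{"wx":0,"wy":0,"wz":0,"tx":5,"ty":0,"tz":6,"gripper":-1},{"wx":0,"wy":0,"wz":0,"tx":7,"ty":0,"tz":10,"gripper":-1},{"wx":0,"wy":0,"wz":0,"tx":7,"ty":0,"tz":12,"gripper":-1},{"wx":0,"wy":0,"wz":0,"tx":7,"ty":0,"tz":12,"gripper":-1}]' ; python3 -c "
from h import *
print([(r['point'],r['confidence']) for r in (shot('side'),nets.place_of('lid_front','side'))[1]])
go(.4735,-.155,.2,-173)"
```

```text
time_s: 3.42
tool_pos: [0.5162, 0.2142, 0.0592]
tool_rot: [179.9, 0.1, 169.9]
force: [-7.8, -3.9, 17.8]
grip_width: 0.0003
grasp_force: 9.1
[([0.472, 0.1642, 0.0572], 0.77), ([0.7287, -0.2034, 0.0023], 0.41), ([0.7326, 0.2533, -0.0031], 0.34)]
shift [ -22.6 -370.9 -140.8] wz -17.1
```

```bash
python3 -m creep '[{"wx":0,"wy":0,"wz":0,"tx":0,"ty":0,"tz":-41,"gripper":-1},{"wx":0,"wy":0,"wz":0,"tx":0,"ty":0,"tz":-82,"gripper":-1},{"wx":0,"wy":0,"wz":-5,"tx":-5,"ty":-20,"tz":-115,"gripper":0.5},{"wx":0,"wy":0,"wz":-10,"tx":-10,"ty":-60,"tz":-120,"gripper":0.5},{"wx":0,"wy":0,"wz":-17,"tx":-10,"ty":-100,"tz":-120,"gripper":0.5}]' ; python3 -c "
from h import *
go(.4735,-.155,.12,-173)"
```

```text
time_s: 3.93
tool_pos: [0.5106, 0.1144, 0.18]
tool_rot: [179.9, 0.5, -172.6]
force: [0.7, -1.5, -0.4]
grip_width: 0.013
grasp_force: 0.0
shift [  71.3 -262.4   60. ] wz 0.4
```

```bash
python3 -m creep '[{"wx":0,"wy":0,"wz":0.4,"tx":10,"ty":-40,"tz":0,"gripper":0.5},{"wx":0,"wy":0,"wz":0.4,"tx":21,"ty":-79,"tz":0,"gripper":0.5},{"wx":0,"wy":0,"wz":0.4,"tx":31,"ty":-118,"tz":0,"gripper":0.5},{"wx":0,"wy":0,"wz":0.4,"tx":42,"ty":-157,"tz":5,"gripper":0.5},{"wx":0,"wy":0,"wz":0.4,"tx":53,"ty":-196,"tz":10,"gripper":0.5}]' ; python3 -m creep '[{"wx":0,"wy":0,"wz":0,"tx":10,"ty":-37,"tz":20,"gripper":0.5},{"wx":0,"wy":0,"wz":0,"tx":18,"ty":-67,"tz":40,"gripper":0.5},{"wx":0,"wy":0,"wz":0,"tx":18,"ty":-67,"tz":50,"gripper":0.5},{"wx":0,"wy":0,"wz":0,"tx":18,"ty":-67,"tz":50,"gripper":0.5}]'
python3 - <<'E'
from h import *
go(.4735,-.155,.003,-173)
im,d=shot('side','s2')
for q in ('clip','clip_handle','jaw_tip_a','jaw_tip_b'): print(q,[(np.round(r['point'],4).tolist(),round(r['confidence'],2)) for r in nets.place_of(q,'side')])
a=cv2.imread('pics/s2.png')
cv2.imwrite('pics/s2c.png',cv2.resize(a[150:360,200:420],None,fx=2.8,fy=2.8))
E
```

```text
time_s: 4.35
tool_pos: [0.4787, -0.0892, 0.1667]
tool_rot: [180.0, 0.2, -173.5]
force: [1.0, 0.1, 0.3]
grip_width: 0.0462
grasp_force: 0.0
time_s: 4.68
tool_pos: [0.4662, -0.1576, 0.114]
tool_rot: [180.0, -0.2, -173.8]
force: [-0.6, 0.6, 0.8]
grip_width: 0.0639
grasp_force: 0.0
shift [ -7.5   1.8 111. ] wz -0.8
clip [([0.5572, -0.2834, -0.0027], 0.94), ([0.5036, -0.1492, -0.001], 0.75), ([0.3752, -0.2451, 0.0023], 0.74)]
clip_handle [([0.4748, -0.1563, 0.0082], 0.98), ([0.7456, 0.0214, -0.0034], 0.33)]
jaw_tip_a [([0.5991, -0.3135, 0.0134], 0.95), ([0.416, -0.2937, 0.0135], 0.83), ([0.4158, -0.2885, 0.0101], 0.79), ([0.5528, -0.1438, 0.0124], 0.7), ([0.5898, -0.3175, 0.0131], 0.66), ([0.547, -0.143, 0.0078], 0.5)]
jaw_tip_b [([0.5991, -0.3135, 0.0134], 0.95), ([0.416, -0.2937, 0.0135], 0.83), ([0.4158, -0.2885, 0.0101], 0.79), ([0.5528, -0.1438, 0.0124], 0.7), ([0.5898, -0.3175, 0.0131], 0.66), ([0.547, -0.143, 0.0078], 0.5)]
```

View pics/s2c.png

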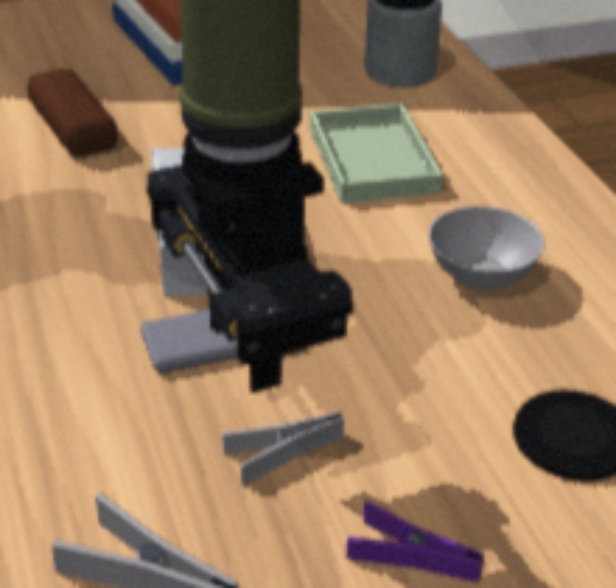

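The open fingers are above the small grey clip's handles (crop 265,375). I descend and squeeze.

```bash
python3 -m creep '[{"wx":0,"wy":0,"wz":-1,"tx":-8,"ty":2,"tz":30,"gripper":0.5},{"wx":0,"wy":0,"wz":-1,"tx":-8,"ty":2,"tz":65,"gripper":0.5},{"wx":0,"wy":0,"wz":-1,"tx":-8,"ty":2,"tz":95,"gripper":0.5},{"wx":0,"wy":0,"wz":-1,"tx":-8,"ty":2,"tz":110,"gripper":0.5},{"wx":0,"wy":0,"wz":-1,"tx":-8,"ty":2,"tz":110,"gripper":0.5}]'; python3 -c "
from h import *
go(.474,-.1555,.003,-172.5)"
```

```text
time_s: 5.35
tool_pos: [0.4738, -0.1507, 0.0028]
tool_rot: [179.9, -0.3, -172.3]
force: [-0.8, 0.4, -0.4]
grip_width: 0.0654
grasp_force: 0.0
shift [ 0.4 -4.8 -0.2] wz 0.2
```

```bash
python3 -m creep '[{"wx":0,"wy":0,"wz":0,"tx":0,"ty":-4.5,"tz":0,"gripper":0.5},{"wx":0,"wy":0,"wz":0,"tx":0,"ty":-4.5,"tz":0,"gripper":0.1},{"wx":0,"wy":0,"wz":0,"tx":0,"ty":-4.5,"tz":0,"gripper":-0.1},{"wx":0,"wy":0,"wz":0,"tx":0,"ty":-4.5,"tz":0,"gripper":-1},{"wx":0,"wy":0,"wz":0,"tx":0,"ty":-4.5,"tz":0,"gripper":-1}]' 25; python3 -m creep '[{"wx":0,"wy":0,"wz":0,"tx":0,"ty":0,"tz":0,"gripper":-1},{"wx":0,"wy":0,"wz":0,"tx":0,"ty":0,"tz":0,"gripper":-1},{"wx":0,"wy":0,"wz":0,"tx":0,"ty":0,"tz":0,"gripper":-1},{"wx":0,"wy":0,"wz":0,"tx":0,"ty":0,"tz":0,"gripper":-1},{"wx":0,"wy":0,"wz":0,"tx":0,"ty":0,"tz":0,"gripper":-1}]'
```

```text
time_s: 5.77
tool_pos: [0.4774, -0.1571, 0.0067]
tool_rot: [-180.0, 0.1, -172.4]
force: [-0.2, 0.7, -0.0]
grip_width: 0.046
grasp_force: 0.0
time_s: 6.18
tool_pos: [0.4768, -0.1568, 0.0061]
tool_rot: [180.0, 0.0, -172.4]
force: [-0.8, 0.6, 5.2]
grip_width: 0.019
grasp_force: 24.9
```

```bash
python3 -m creep '[{"wx":0,"wy":0,"wz":0,"tx":0,"ty":0,"tz":-15,"gripper":-1},{"wx":0,"wy":0,"wz":0,"tx":0,"ty":0,"tz":-45,"gripper":-1},{"wx":0,"wy":0,"wz":-7,"tx":0,"ty":0,"tz":-80,"gripper":-1},{"wx":0,"wy":0,"wz":-14,"tx":0,"ty":0,"tz":-115,"gripper":-1},{"wx":0,"wy":0,"wz":-21,"tx":0,"ty":0,"tz":-130,"gripper":-1}]'; python3 -m creep '[{"wx":0,"wy":0,"wz":-7,"tx":0,"ty":0,"tz":0,"gripper":-1},{"wx":0,"wy":0,"wz":-14,"tx":0,"ty":0,"tz":0,"gripper":-1},{"wx":0,"wy":0,"wz":-21,"tx":0,"ty":0,"tz":0,"gripper":-1},{"wx":0,"wy":0,"wz":-28,"tx":0,"ty":0,"tz":0,"gripper":-1},{"wx":0,"wy":0,"wz":-35,"tx":0,"ty":0,"tz":0,"gripper":-1}]';python3 - <<'E'
from h import *
b=(.5202,.1541)
go(*bx(b,-10,-49.5,-150,.136),-100)
print(get_obs()['qpos'].round(0))
E
```

```text
time_s: 6.6
tool_pos: [0.4784, -0.1578, 0.1396]
tool_rot: [-179.8, 0.3, -151.1]
force: [1.0, 0.0, 0.1]
grip_width: 0.019
grasp_force: 24.9
time_s: 7.02
tool_pos: [0.4744, -0.1581, 0.1303]
tool_rot: [179.6, -0.8, -133.0]
force: [0.4, -0.2, -1.3]
grip_width: 0.019
grasp_force: 24.9
shift [-106.7  139.3   -5.7] wz -33.0
[ 11.   5.   4. 110.   0.  66. 152.]
```

Joint 7 is near its limit, so I'll approach the card from its +y side with the tool at yaw 80, which leaves about -39° on joint 7. First I lift, cross over and turn back.

```bash
python3 -m creep '[{"wx":0,"wy":0,"wz":7,"tx":0,"ty":0,"tz":-30,"gripper":-1},{"wx":0,"wy":0,"wz":14,"tx":0,"ty":0,"tz":-60,"gripper":-1},{"wx":0,"wy":0,"wz":21,"tx":0,"ty":0,"tz":-75,"gripper":-1},{"wx":0,"wy":0,"wz":28,"tx":0,"ty":0,"tz":-75,"gripper":-1},{"wx":0,"wy":0,"wz":35,"tx":0,"ty":0,"tz":-75,"gripper":-1}]'; python3 -m creep '[{"wx":0,"wy":0,"wz":7,"tx":0,"ty":0,"tz":0,"gripper":-1},{"wx":0,"wy":0,"wz":14,"tx":0,"ty":0,"tz":0,"gripper":-1},{"wx":0,"wy":0,"wz":21,"tx":0,"ty":0,"tz":0,"gripper":-1},{"wx":0,"wy":0,"wz":28,"tx":0,"ty":0,"tz":0,"gripper":-1},{"wx":0,"wy":0,"wz":35,"tx":0,"ty":0,"tz":0,"gripper":-1}]';python3 - <<'E'
from h import *
b=(.5202,.1541)
go(*bx(b,-10,-49.5,160,.2),80)
E
```

```text
time_s: 7.43
tool_pos: [0.4759, -0.1592, 0.2067]
tool_rot: [-179.8, -0.7, -168.6]
force: [-0.0, -0.7, -0.5]
grip_width: 0.0189
grasp_force: 24.9
time_s: 7.85
tool_pos: [0.475, -0.1587, 0.205]
tool_rot: [-179.4, -0.7, 156.4]
force: [-0.4, 0.3, -1.0]
grip_width: 0.0193
grasp_force: 24.9
shift [169.4 448.6   5. ] wz 76.4
```

```bash
python3 -m creep '[{"wx":0,"wy":0,"wz":7,"tx":12,"ty":33,"tz":0,"gripper":-1},{"wx":0,"wy":0,"wz":14,"tx":24,"ty":66,"tz":0,"gripper":-1},{"wx":0,"wy":0,"wz":21,"tx":36,"ty":99,"tz":0,"gripper":-1},{"wx":0,"wy":0,"wz":28,"tx":49,"ty":132,"tz":0,"gripper":-1},{"wx":0,"wy":0,"wz":35,"tx":62,"ty":165,"tz":0,"gripper":-1}]'
python3 - <<'E'
from h import *
b=(.5202,.1541)
go(*bx(b,-10,-49.5,160,.2),80)
E
```

```text
time_s: 8.27
tool_pos: [0.4831, 0.0145, 0.204]
tool_rot: [-179.1, -0.2, 123.9]
force: [0.4, 0.1, -0.7]
grip_width: 0.0193
grasp_force: 24.9
shift [244.9 183.8   4. ] wz 43.9
```

```bash
python3 -m creep '[{"wx":0,"wy":0,"wz":7,"tx":30,"ty":23,"tz":0,"gripper":-1},{"wx":0,"wy":0,"wz":14,"tx":60,"ty":46,"tz":0,"gripper":-1},{"wx":0,"wy":0,"wz":21,"tx":90,"ty":69,"tz":0,"gripper":-1},{"wx":0,"wy":0,"wz":28,"tx":120,"ty":92,"tz":0,"gripper":-1},{"wx":0,"wy":0,"wz":35,"tx":150,"ty":114,"tz":0,"gripper":-1}]'
python3 - <<'E'
from h import *
b=(.5202,.1541)
go(*bx(b,-10,-49.5,160,.2),80)
E
```

```text
time_s: 8.68
tool_pos: [0.493, 0.1961, 0.2028]
tool_rot: [-179.2, 0.3, 92.0]
force: [0.7, 0.2, -1.5]
grip_width: 0.0191
grasp_force: 24.9
shift [123.9  10.5   2.8] wz 12.0
```

```bash
python3 -m creep '[{"wx":0,"wy":0,"wz":7,"tx":40,"ty":3,"tz":0,"gripper":-1},{"wx":0,"wy":0,"wz":12,"tx":80,"ty":6,"tz":0,"gripper":-1},{"wx":0,"wy":0,"wz":12,"tx":110,"ty":9,"tz":30,"gripper":-1},{"wx":0,"wy":0,"wz":12,"tx":124,"ty":10.5,"tz":60,"gripper":-1},{"wx":0,"wy":0,"wz":12,"tx":124,"ty":10.5,"tz":85,"gripper":-1}]'; python3 -m creep '[{"wx":0,"wy":0,"wz":0,"tx":0,"ty":0,"tz":0,"gripper":-1},{"wx":0,"wy":0,"wz":0,"tx":0,"ty":0,"tz":0,"gripper":-1},{"wx":0,"wy":0,"wz":0,"tx":0,"ty":0,"tz":0,"gripper":-1}]';python3 - <<'E'
from h import *
b=(.5202,.1541)
go(*bx(b,-10,-49.5,160,.115),80)
for c in ('top','side'):
    im,d=shot(c,c+'3')
    for q in ('clip','clip_handle','jaw_tip_a','stack_top','lid_front'):
        print(c,q,[(np.round(r['point'],4).tolist(),round(r['confidence'],2),px(c,r['point'])) for r in nets.place_of(q,c) if np.hypot(r['point'][0]-.48,r['point'][1]-.23)<.13])
    u,v=map(int,px(c,(.485,.23,.1)))
    a=cv2.imread(f'pics/{c}3.png')[max(v-60,0):v+60,u-80:u+80]
    cv2.imwrite(f'pics/{c}3c.png',cv2.resize(a,None,fx=4.5,fy=4.5,interpolation=cv2.INTER_CUBIC)); print(u-80,v-60)
E
```

```text
time_s: 9.1
tool_pos: [0.4953, 0.3237, 0.1151]
tool_rot: [-179.1, 0.3, 80.7]
force: [-0.1, -0.6, -0.4]
grip_width: 0.0188
grasp_force: 24.9
time_s: 9.35
tool_pos: [0.4987, 0.318, 0.1187]
tool_rot: [-179.4, 0.4, 80.3]
force: [0.2, 0.8, 0.5]
grip_width: 0.0192
grasp_force: 24.9
shift [2.4 0.2 3.7] wz 0.3
top clip [([0.4958, 0.2899, 0.1148], 0.53, [187.2, 258.9])]
top clip_handle [([0.4917, 0.3169, 0.1206], 0.53, [175.0, 260.3])]
top jaw_tip_a [([0.5015, 0.246, 0.1233], 0.62, [204.9, 256.5]), ([0.4765, 0.2461, 0.1271], 0.46, [204.1, 267.2])]
top stack_top [([0.4703, 0.1597, 0.0947], 0.83, [243.1, 270.6])]
top lid_front [([0.4741, 0.1614, 0.0581], 0.96, [244.8, 269.3])]
133 204
side clip [([0.4929, 0.293, 0.1124], 0.46, [252.0, 177.8])]
side clip_handle [([0.4932, 0.3166, 0.122], 0.51, [250.1, 171.2])]
side jaw_tip_a [([0.5045, 0.2429, 0.1267], 0.62, [259.8, 180.6]), ([0.4717, 0.2498, 0.1218], 0.56, [247.7, 182.7]), ([0.4943, 0.3172, 0.1227], 0.29, [250.4, 170.9])]
side stack_top [([0.4696, 0.1619, 0.0978], 0.89, [254.5, 206.0])]
side lid_front [([0.473, 0.1596, 0.0569], 0.91, [256.8, 219.4])]
174 132
```

View pics/top3c.png

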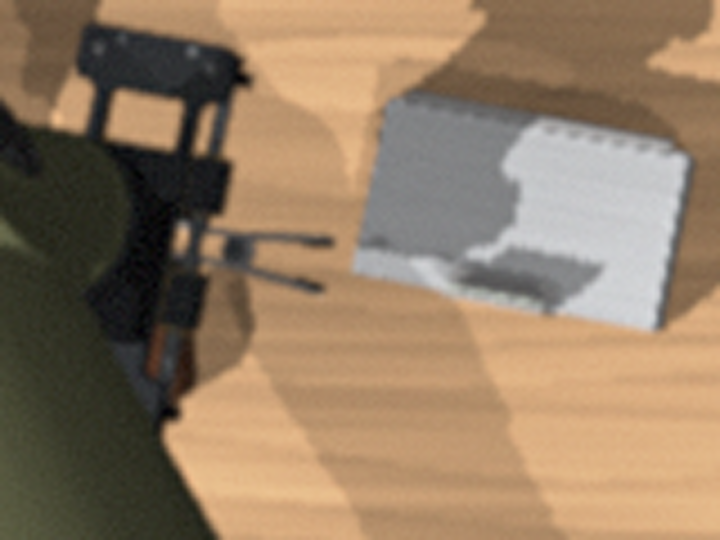

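View pics/side3c.png

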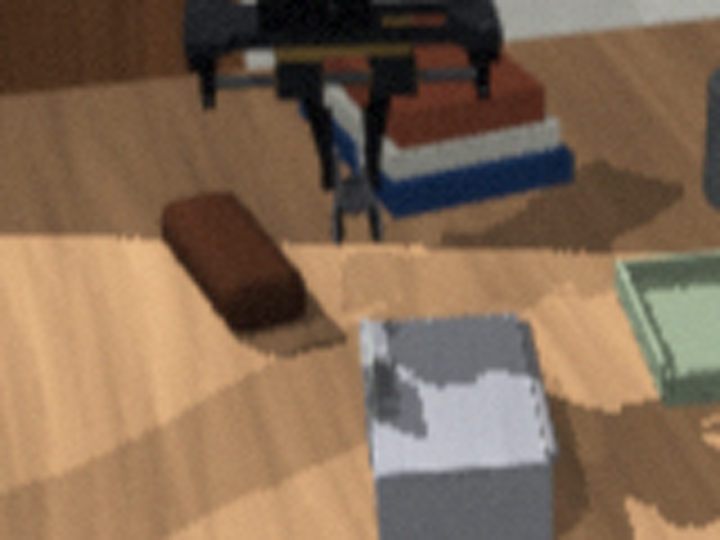

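The lid is shut, and the jaws gape at top-crop (330,242) and (320,290), roughly parallel to the lip. I'll compute the offset from the card.

Run:
```python
from h import *
b=np.array((.5202,.1541))
def tb(p):
    a=np.radians(-10);d=np.array(p[:2])-b;return ((np.cos(a)*d[0]+np.sin(a)*d[1])*1e3,(-np.sin(a)*d[0]+np.cos(a)*d[1])*1e3)
def ray(cam,u,v,z):
    c,f,R,t=cal(cam);C=-R.T@t;D=R.T@np.array([(u-c['cx'])/f,(v-c['cy'])/f,1]);return C+D*(z-C[2])/D[2]
tp=get_obs();print('tcp',np.round(tb(tp['tool_pos']),1),tp['tool_pos'].round(4),tp['tool_rot'].round(1))
for n,u,v in(('A',330,242),('B',320,290),('Ar',200,228),('Br',200,262)): print(n,np.round(tb(ray('top',133+u/4.5,204+v/4.5,.136)),1))
for p in((.489,.246),(.488,.2465),(.4917,.3169),(.4958,.2899),(.4929,.293),(.4703,.1597),(.4696,.1619),(.4711,.1622)): print(p,np.round(tb(p),1))
for c in('top','side'):
    im,d=shot(c);P=cloud(c,d)
    m=(P[...,0]>.45)&(P[...,0]<.53)&(P[...,1]>.235)&(P[...,1]<.30)&(P[...,2]>.105)&(P[...,2]<.15);Q=P[m]
    B=np.array([[*tb(q),q[2]*1e3] for q in Q]);print(c,len(B),'zmax pct',np.percentile(B[:,2],[2,50,98]).round(1))
    for y in range(80,140,6):
        q=B[abs(B[:,1]-y)<3]
        if len(q): print(y,len(q),q[:,0].min().round(1),q[:,0].max().round(1))
    m=(P[...,0]>.43)&(P[...,0]<.5)&(P[...,1]>.1)&(P[...,1]<.22)&(P[...,2]>.078)&(P[...,2]<.105);Q=P[m]
    L=np.array([[*tb(q),q[2]*1e3] for q in Q]);print('lip',len(L),L.mean(0).round(1),L.min(0).round(1),L.max(0).round(1), 'slope',np.polyfit(L[:,1],L[:,0],1).round(3))
```

```text
tcp [-50.8 157.9] [0.4976 0.3184 0.1175] [-179.3    0.5   80.3]
A [-36.6  80.4]
B [-61.7  80.4]
Ar [-42.1 148. ]
Br [-59.3 144.3]
(0.489, 0.246) [-46.7  85.1]
(0.488, 0.2465) [-47.8  85.4]
(0.4917, 0.3169) [-56.3 155.4]
(0.4958, 0.2899) [-47.6 129.5]
(0.4929, 0.293) [-51. 132.]
(0.4703, 0.1597) [-50.1  -3.2]
(0.4696, 0.1619) [-51.2  -1.1]
(0.4711, 0.1622) [-49.8  -0.5]
top 152 zmax pct [114.9 133.3 138.7]
86 21 -63.5 -33.1
92 14 -62.6 -34.4
98 12 -62.1 -35.3
104 11 -60.6 -36.6
110 10 -61.1 -37.5
116 11 -60.2 -38.4
122 22 -59.2 -38.3
128 28 -58.6 -38.7
134 19 -57.2 -40.0
lip 44 [-47.9  -1.4  94.8] [-50.9 -27.1  80.7] [-45.   26.9 101.1] slope [-2.000e-03 -4.787e+01]
side 117 zmax pct [110.4 125.8 132.9]
80 21 -66.0 -36.1
86 17 -65.6 -35.7
92 8 -62.7 -38.0
98 2 -40.4 -37.7
104 3 -62.3 -59.7
110 10 -59.5 -39.8
116 7 -61.8 -42.3
122 25 -58.8 -41.9
128 16 -56.8 -44.4
134 7 -61.1 -41.5
lip 25 [-50.7 -11.4  90.8] [-53.6 -33.   78.9] [-47.7  22.3  95.2] slope [-1.4000e-02 -5.0879e+01]
```

The jaw midline and the card line agree within 0.5 mm in both cameras, with no yaw error. I'll descend 39 mm, then advance about 78 mm.

```bash
python3 -m creep '[{"wx":0,"wy":0,"wz":0,"tx":0,"ty":0,"tz":20,"gripper":-1},{"wx":0,"wy":0,"wz":0,"tx":0,"ty":0,"tz":39,"gripper":-1},{"wx":0,"wy":0,"wz":0,"tx":-15,"ty":0,"tz":39,"gripper":-1},{"wx":0,"wy":0,"wz":0,"tx":-30,"ty":0,"tz":39,"gripper":-1},{"wx":0,"wy":0,"wz":0,"tx":-40,"ty":0,"tz":39,"gripper":-1}]'; python3 -m creep '[{"wx":0,"wy":0,"wz":0,"tx":0,"ty":0,"tz":0,"gripper":-1},{"wx":0,"wy":0,"wz":0,"tx":0,"ty":0,"tz":0,"gripper":-1}]';cat >> h.py <<'E'
b=np.array((.5202,.1541))
def tb(p):
    a=np.radians(-10);d=np.array(p[:2])-b;return ((np.cos(a)*d[0]+np.sin(a)*d[1])*1e3,(-np.sin(a)*d[0]+np.cos(a)*d[1])*1e3)
def check(y0,y1,ly0,ly1):
    o=get_obs();print('tcp',np.round(tb(o['tool_pos']),1),o['tool_pos'][2].round(4),o['tool_rot'].round(1),o['force'].round(1))
    for c in('top','side'):
        im,d=shot(c);P=cloud(c,d);B=np.array([[*tb(q),q[2]*1e3] for q in P[(P[...,0]>.4)&(P[...,0]<.56)&(P[...,1]>.05)&(P[...,1]<.3)]])
        C=B[(abs(B[:,0]+49.5)<25)&(B[:,1]>y0)&(B[:,1]<y1)&(B[:,2]>68)&(B[:,2]<110)]
        print(c,len(C),'z',np.percentile(C[:,2],[2,50,98]).round(1),'ymin',C[:,1].min().round(1))
        for y in range(int(y0)+3,int(y1),6):
            q=C[abs(C[:,1]-y)<3]
            if len(q): print(' ',y,len(q),q[:,0].min().round(1),q[:,0].max().round(1),'mid',(q[:,0].min()/2+q[:,0].max()/2).round(1))
        L=B[(abs(B[:,0]+49.5)<6)&(B[:,1]>ly0)&(B[:,1]<ly1)&(B[:,2]>78)&(B[:,2]<105)]
        if len(L): print(' lip',len(L),L.mean(0).round(1),'y',L[:,1].min().round(1),L[:,1].max().round(1))
E
python3 -c "
from h import *
check(33,90,-30,30)"
```

```text
time_s: 10.47
tool_pos: [0.4903, 0.2768, 0.0786]
tool_rot: [-179.3, 0.6, 80.3]
force: [0.8, -0.6, 0.0]
grip_width: 0.0191
grasp_force: 24.9
time_s: 10.63
tool_pos: [0.4913, 0.2783, 0.0797]
tool_rot: [-179.4, 0.4, 80.2]
force: [-0.6, 0.1, -0.2]
grip_width: 0.0191
grasp_force: 24.9
tcp [-50.1 117.3] 0.0797 [-179.4    0.4   80.2] [-0.6  0.1 -0.2]
top 104 z [ 80.   95.8 100.1] ymin 42.7
  42 9 -62.5 -33.0 mid -47.7
  48 12 -63.0 -33.9 mid -48.4
  54 12 -61.9 -34.8 mid -48.4
  60 7 -61.0 -36.1 mid -48.6
  66 11 -60.0 -35.1 mid -47.5
  72 9 -58.5 -36.0 mid -47.3
  78 9 -59.0 -37.0 mid -48.0
  84 25 -58.0 -38.3 mid -48.2
 lip 43 [-47.8  -1.7  94.5] y -27.3 25.6
side 113 z [72.8 85.8 95.1] ymin 38.3
  36 4 -62.6 -35.6 mid -49.1
  42 22 -65.4 -34.9 mid -50.1
  48 15 -59.8 -35.1 mid -47.4
  54 8 -63.8 -36.6 mid -50.2
  60 6 -63.4 -38.8 mid -51.1
  66 5 -60.5 -41.2 mid -50.9
  72 4 -60.3 -40.9 mid -50.6
  78 16 -60.0 -43.6 mid -51.8
  84 25 -59.8 -40.5 mid -50.2
 lip 24 [-50.5  -7.1  90.2] y -29.1 26.2
```

```bash
python3 -m creep '[{"wx":0,"wy":0,"wz":0,"tx":-8,"ty":0,"tz":1.5,"gripper":-1},{"wx":0,"wy":0,"wz":0,"tx":-16,"ty":0,"tz":1.5,"gripper":-1},{"wx":0,"wy":0,"wz":0,"tx":-24,"ty":0,"tz":1.5,"gripper":-1},{"wx":0,"wy":0,"wz":0,"tx":-32,"ty":0,"tz":1.5,"gripper":-1},{"wx":0,"wy":0,"wz":0,"tx":-39,"ty":0,"tz":1.5,"gripper":-1}]'; python3 -m creep '[{"wx":0,"wy":0,"wz":0,"tx":0,"ty":0,"tz":0,"gripper":-1},{"wx":0,"wy":0,"wz":0,"tx":0,"ty":0,"tz":0,"gripper":-1},{"wx":0,"wy":0,"wz":0,"tx":0,"ty":0,"tz":0,"gripper":-1}]'
python3 - <<'E'
from h import *
check(-6,54,-30,-8)
T=[]
for c in('top','side'):
    im,d=shot(c,c+'4')
    u,v=map(int,px(c,(.475,.18,.09)))
    T.append(cv2.resize(cv2.imread(f'pics/{c}4.png')[v-40:v+40,u-40:u+40],(400,400),interpolation=cv2.INTER_CUBIC))
cv2.imwrite('pics/fin.png',np.hstack(T))
E
```

```text
time_s: 11.15
tool_pos: [0.4836, 0.239, 0.0775]
tool_rot: [-179.3, 0.5, 80.3]
force: [-0.2, -0.9, 0.4]
grip_width: 0.0188
grasp_force: 24.9
time_s: 11.4
tool_pos: [0.4839, 0.2406, 0.0778]
tool_rot: [-179.3, 0.5, 80.3]
force: [0.7, -0.1, -1.0]
grip_width: 0.0195
grasp_force: 24.9
tcp [-50.8  78.9] 0.0778 [-179.3    0.5   80.3] [ 0.7 -0.1 -1. ]
top 161 z [68.6 93.2 99.6] ymin -5.9
  -3 10 -50.7 -35.3 mid -43.0
  3 16 -62.5 -33.3 mid -47.9
  9 20 -63.3 -33.7 mid -48.5
  15 23 -62.3 -35.1 mid -48.7
  21 13 -60.9 -36.0 mid -48.4
  27 16 -61.3 -36.9 mid -49.1
  33 8 -60.3 -38.2 mid -49.3
  39 9 -59.2 -39.1 mid -49.2
  45 24 -58.3 -37.7 mid -48.0
  51 22 -58.7 -39.0 mid -48.9
 lip 18 [-48.  -18.3  94.5] y -27.6 -8.8
side 120 z [71.5 88.6 94.3] ymin -5.8
  -3 5 -52.9 -37.6 mid -45.3
  3 27 -66.1 -36.9 mid -51.5
  9 13 -64.0 -36.6 mid -50.3
  15 9 -62.6 -39.0 mid -50.8
  21 8 -62.4 -38.6 mid -50.5
  27 6 -62.2 -38.4 mid -50.3
  33 8 -62.0 -40.5 mid -51.2
  39 10 -61.6 -42.8 mid -52.2
  45 25 -58.9 -45.4 mid -52.2
  51 9 -56.9 -42.3 mid -49.6
 lip 12 [-50.2 -23.5  88.7] y -29.4 -13.4
```

View pics/fin.png

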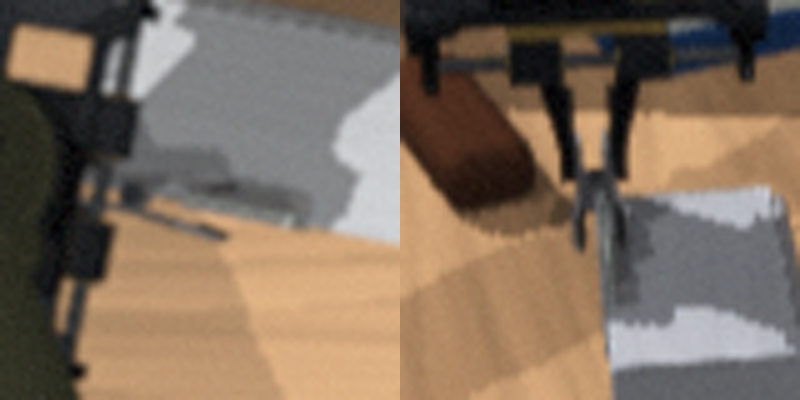

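One jaw is on each side of the card and lip: the front jaw ends at left-crop (222,237) and the rear jaw is behind at (225,185). They are centred within 0.5 mm, overlap the card by about 25 mm, and there is no contact force, so I'm handing the job in.

```bash
python3 -c "
from h import *
print(env.sign_off())"
```

```text
the job is handed in; nothing more can be done
None
```

I shut the lid and handed in the job at about 12 s, with the small grey clip squeezed open around the card and lip: about 25 mm overlap, centred within about 0.5 mm, no contact force, and the other things left where they were.

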